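# Draw the comb out of the shallow drawer

### The job

Pull the drawer of the small wooden box open as far as it goes, then take the comb out: it is longer than the gap between the drawer's front and the box, so lift its handle end first and draw it out on the slant. Finish with the comb held in the gripper, all of it a hand's width above the top of the box and still (do not put it down), with the drawer left open and everything else on the sill, and the cap on the box, left standing where it is.

Things in the scene. Friction and masses are not known exactly. Their poses are not given: they have to be found in the camera images.
- box: small wooden box, 260 (x) x 160 (y) x 70 mm high, fixed to the sill; origin at the centre of its underside; its -x face is the open front with the drawer, roughly towards the robot. Its top board is 12 mm thick, underside 58 mm above the sill
- box_edge (a point): middle of the lower front edge of the box's top board (58 mm above the sill), under which the comb has to come out; axes as the box's
- drawer (a joint): how far the drawer is pulled out of the box along the box's -x, in m: 0 shut, 0.125 fully out against its stop; slides with 1 to 3 N and stays where it is left. Begins a little open
- knob (a point): centre of the round steel knob on the drawer front, 24 mm across and 22 mm long (along x), 42 mm above the sill, its centre 28 mm out from the front panel; can be pinched from above across y
- drawer_floor (a point): on the drawer's floor (14 mm above the sill) at the middle of the inner face of the drawer's front panel; moves with the drawer, axes as the box's, +x into the drawer. Inside, the drawer is 122 mm wide and 234 mm long; side walls 6 mm thick, top 56 mm above the sill; front panel 12 mm thick, 160 mm wide, top level with the box's top (70 mm above the sill). Fully out, the gap between front panel and box is 125 mm
- comb_center (a point): middle, halfway up, of the black plastic handle comb, 200 mm long, 30 to 55 g, lying flat on the drawer's floor, lengthwise in the drawer with its handle to the front; x runs along it from the handle to the toothed end, z up
- comb_handle (a point): centre of the comb's handle, 60 mm from the comb's middle: 80 mm long, 20 mm wide, 11 mm thick; 5.5 mm above the drawer's floor
- comb_butt (a point): free end of the comb's handle, 100 mm from the middle
- comb_end (a point): far (toothed) end of the comb, 100 mm from the middle; the toothed half is 36 mm wide and 8 mm thick and begins under the box's top
- cap: steel cocktail shaker cap, 48 mm across, 52 mm high, standing about the middle of the box's top; origin under its centre; leave it standing
- dish: green glass olive dish with olives, 130 mm across, 42 mm high, beside the box; origin under its centre; leave alone
- soapholder: white plastic soap holder with a bar of soap and a spring clip, 84 x 120 mm, 65 mm high, beside the box (on the other side from the dish); origin under its centre; leave alone
- shaker: steel cocktail shaker without its cap, 88 mm across, 182 mm high, to the right; origin under its centre; leave alone
- tumbler: drinking glass, 72 mm across, 95 mm high, to the left; origin under its centre; leave alone
- nailbrush: wooden nail brush, 95 x 38 x 34 mm, to the right; origin under its centre; leave alone

How it is judged:
By the outcome, as a careful person would: the job done as asked, in the order asked, and still so for the second after the job is handed in, while the arm keeps its last pose, push and grip.
It also fails if it takes over 50 s, if anything falls off the work surface, if the arm or the gripper's body presses on something with over 40 N, if the wrist force passes 120 N, or if a joint passes its speed limit or range.

### The arm

A 6-joint arm with a two-finger parallel gripper is mounted at the origin on the work surface. World frame = base frame: x ahead of the robot, y to its left, z up, the work surface at z = 0. Lengths are in m, angles in degrees, forces in N, time in s.
With the tool pointing down it reaches from about 0.375 to 0.9 m from the base axis. Payload 3.1 kg.
Tool frame: the origin (TCP) lies at the very end of the fingers, on their centre line; the grasp point (between the pads) lies 19 mm behind it; z points along the fingers, x is the direction in which the jaws open and shut, and the axes are right-handed (so a half turn about z gives the same grasp; the last joint's range is limited). The gripper opens to 87 mm and grips with 3 to 60 N. Pads are 19 mm wide; open, the fingers measure 117 mm over their backs; the gripper's body (75 mm by 190 mm) begins 51 mm behind the grasp point.
Start: joints at [64.83, 30.224, 82.088, -0, 67.689, -10.227], TCP at [0.161, 0.604, 0.223] pointing down, gripper open.
Joint ranges: [-176.69, 176.69], [-43.24, 126.21], [12.49, 139.97], [-82, 262], [0, 151.66], [-163.58, 163.58]. Speed limits (degrees/s): [159.86, 159.86, 180, 180, 180, 180].

### API

Orientations are given as a 3x3 rotation matrix whose columns are the frame's x, y, z axes.
In Python, from rig import read_state, capture, bot gives the robot as it stands.
- The arm moves only by the shell command python3 -m crank 'ROWS' [OPENING]. ROWS is JSON, a list of rows, each a list of 2 entries, a list of its own where there are three numbers: the shift along the tool's x, y, z in cm, then the turn, a rotation vector about the tool's x, y, z in rad. In form: [[[dx, dy, dz], [wx, wy, wz]], ...]. A call has 1 to 12 rows; each row shifts and turns the commanded pose from where the row before left it, along the tool's axes as they then stand; what a row does not reach is not made up. A row lasts 1/10 s, in which the tool goes at most 50 mm and 8.59 degrees, less where a joint would pass 70% of its speed; a pose out of reach is approached as far as the arm can. A call with a gripper value outside its range is refused whole. OPENING is the closure, from -1 (fully open) to 1 (shut), set as the call begins (- or left out, the last holds). The fingers move at their own pace and stop on an object; the grip force is fixed at half the most. Time passes only in rows, so rows that do not move let the fingers close. It gives the time, the measured TCP pose, the force and the opening at its end, in the units of the state.
- read_state(): the state, without advancing time (a new reading comes with each control period).
- capture(name): name is "scene" or "top"; returns a dict with "pixels" (400x640x3 uint8, red, green, blue), "camera_matrix" (3x3 intrinsics, pixels), "dist" ([k1, k2, p1, p2, k3] as OpenCV has them; the pictures are not rectified), "R" (3x3) and "t" (3): a world point X has camera coordinates R X + t. Camera axes: x right, y down, z forward; pixel columns grow to the right and rows downward; lengths in m; the calibration is good to about 2 mm. A picture is of the moment at which its call begins. There is no depth.
- bot.hand_in(): hands the job in, once; it reports no verdict.
The state is a dict: "time_s": time; "joint_positions": joint angles; "qvel": joint speeds; "tau": joint torques, N m; "position": TCP position; "tcp_rot": TCP orientation; "force": force on the tool from outside, world axes, zero at the start; "moment": the same for the moment, N m; "opening": opening from 0.0 (shut) to 1.0 (fully open).
Only numpy, scipy, OpenCV 4.12 (cv2) and the standard library are available. Lean on these libraries where they do the work, as an engineer would, in place of code of your own. Each camera call takes 0.05 s, during which the arm holds its last target.

## Working session

There is one attempt and no reset: what is moved stays moved. The work goes in short steps, Python scripts to look and compute and a shell command to move; the robot and the scene stay as the last step left them, time stands still between calls to the robot, and variables do not carry over. Pictures are saved under pics/ and viewed, and the job is handed in when it is done.

```bash
mkdir -p pics; ls; python3 - <<'E'
from rig import read_state, capture
import cv2,numpy as np
print(read_state())
for n in("scene","top"):
    c=capture(n); cv2.imwrite(f"pics/{n}0.png",c["pixels"][:,:,::-1]); print(n,c["camera_matrix"],c["dist"],c["R"],c["t"])
E
```

```text
pics
{'time_s': 0.0, 'joint_positions': array([ 6.48315480e+01,  3.02772230e+01,  8.21560391e+01, -7.59585011e-04,
        6.76884996e+01, -1.02267471e+01]), 'qvel': array([-3.09607003e-05, -1.43868757e-01,  2.77514352e-02,  2.71761415e-02,
       -2.99835849e-02, -1.13934784e-02]), 'tau': array([-6.35730958e-04, -4.40042925e+01, -1.76590794e+01,  6.31628162e-02,
        5.83510380e-02, -1.78573036e-04]), 'position': array([0.16080355, 0.603209  , 0.22159225]), 'tcp_rot': array([[ 2.57830329e-01,  9.66189797e-01, -8.92681615e-04],
       [ 9.66187942e-01, -2.57831616e-01, -1.92859860e-03],
       [-2.09355383e-03, -3.65247000e-04, -9.99997742e-01]]), 'force': array([ 1.36368695,  0.29527105, -0.10241451]), 'moment': array([ 0.00544924,  0.04717827, -0.0401731 ]), 'opening': 0.996770421856755}
scene [[429.36016911   0.         315.85781654]
 [  0.         429.36016911 194.78062084]
 [  0.           0.           1.        ]] [-0.08142091  0.          0.          0.          0.        ] [[ 0.27112966  0.96235167  0.01918267]
 [ 0.61949935 -0.15921339 -0.76868176]
 [-0.73668804  0.22029607 -0.6393437 ]] [-0.0809923  -0.32871458  1.77536545]
top [[422.95744004   0.         314.06914223]
 [  0.         422.95744004 204.67516141]
 [  0.           0.           1.        ]] [-0.09750224  0.          0.          0.          0.        ] [[-2.11248980e-02 -9.99767252e-01 -4.37959747e-03]
 [-9.74973520e-01  2.15703194e-02 -2.21272131e-01]
 [ 2.21315100e-01 -4.04359637e-04 -9.75202268e-01]] [-0.05985966  0.60110778  1.21660245]
```

View pics/scene0.png

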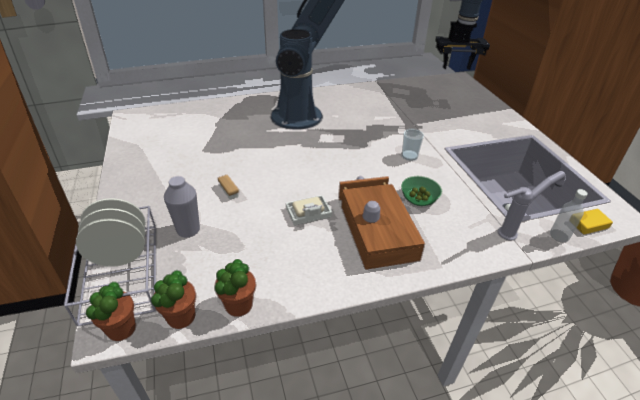

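View pics/top0.png

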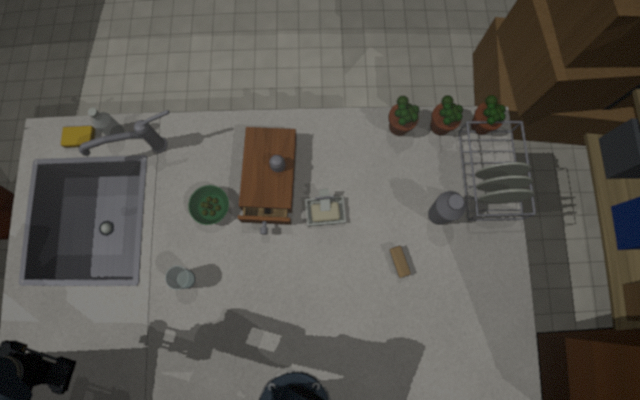

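```bash
python3 - <<'E'
import cv2
a=cv2.imread("pics/top0.png")[110:260,180:360]; cv2.imwrite("pics/tc.png",cv2.resize(a,None,fx=4.4,fy=4,interpolation=cv2.INTER_CUBIC) if 0 else cv2.resize(a,None,fx=4,fy=4,interpolation=cv2.INTER_CUBIC))
a=cv2.imread("pics/scene0.png")[150:290,270:450]; cv2.imwrite("pics/sc.png",cv2.resize(a,None,fx=4,fy=4,interpolation=cv2.INTER_CUBIC))
E
```

```text
(no output)
```

View pics/tc.png

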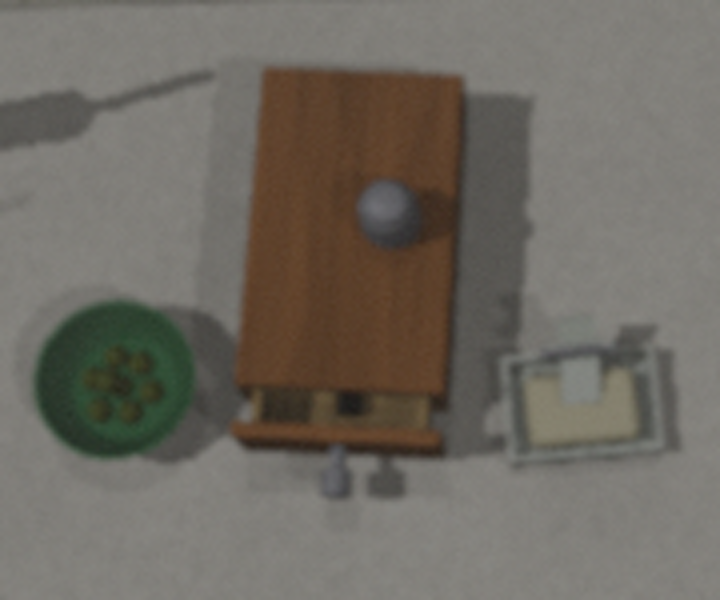

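View pics/sc.png

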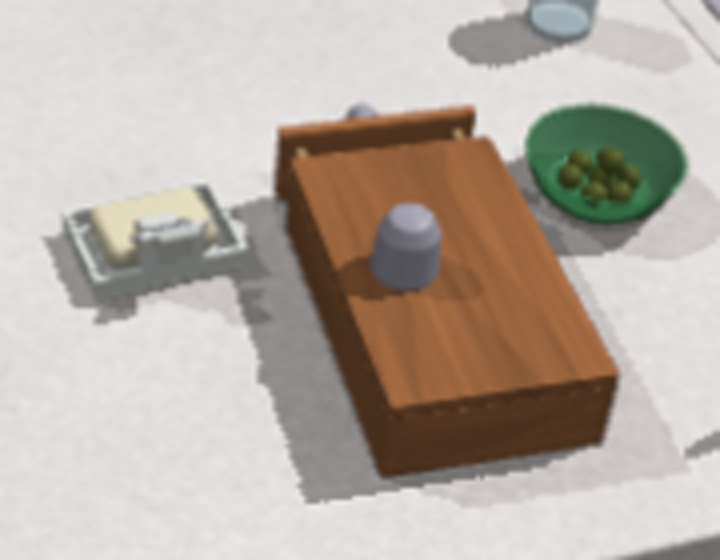

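```bash
cat > h.py <<'E'
import numpy as np,cv2,pickle
from scipy.optimize import least_squares
from rig import read_state,capture
def proj(c,X):
    X=np.atleast_2d(X).astype(float)
    return cv2.projectPoints(X,cv2.Rodrigues(np.array(c["R"]))[0],np.array(c["t"],float),np.array(c["camera_matrix"]),np.array(c["dist"],float))[0][:,0]
def ray(c,uv,z):
    n=cv2.undistortPoints(np.array([[uv]],float),np.array(c["camera_matrix"]),np.array(c["dist"],float))[0,0]
    R=np.array(c["R"]);d=R.T@np.array([n[0],n[1],1]);o=-R.T@np.array(c["t"])
    return o+d*(z-o[2])/d[2]
def snap(name,f,crop=None,k=4):
    c=capture(name);a=c["pixels"][:,:,::-1]
    if crop: x0,y0,x1,y1=crop;a=cv2.resize(a[y0:y1,x0:x1],None,fx=k,fy=k,interpolation=cv2.INTER_CUBIC)
    cv2.imwrite("pics/"+f,a);return c
E
python3 - <<'E'
from h import *
t=capture("top");s=capture("scene")
tc=lambda x,y:(180+x/4-.4,110+y/4-.4); sc=lambda x,y:(270+x/4-.4,150+y/4-.4)
BL=(.13,.08,.07);BR=(.13,-.08,.07);FR=(-.13,-.08,.07);FL=(-.13,.08,.07)
obsT=[(BL,tc(264,69)),(BR,tc(463,77)),(FR,tc(445,395)),(FL,tc(238,387))]
obsS=[(FR,sc(292,160)),(FL,sc(490,140)),(BL,sc(616,376)),(BR,sc(395,408)),((.13,-.08,0),sc(382,475)),((.13,.08,0),sc(602,440))]
def W(p,P):
    c,s_=np.cos(p[2]),np.sin(p[2]);P=np.atleast_2d(P);return np.c_[p[0]+c*P[:,0]-s_*P[:,1],p[1]+s_*P[:,0]+c*P[:,1],P[:,2]]
def f(p,o=None):
    r=[]
    for cam,ob in((t,obsT),(s,obsS)):
        r.append(proj(cam,W(p,[a for a,_ in ob]))-np.array([b for _,b in ob]))
    return np.vstack(r).ravel()
r=least_squares(f,[.6,0,0]);print(r.x,np.degrees(r.x[2]));print(f(r.x).reshape(-1,2).round(1))
p=r.x
c_,s_=np.cos(p[2]),np.sin(p[2])
for n,uv,z in[("knob",tc(336,484),.05),("comb butt",tc(350,415),.025),("panel topR outer",tc(441,443),.07),("panel topL outer",tc(234,430),.07),("cap",tc(390,212),.12)]:
    X=ray(t,uv,z);d=X[:2]-p[:2];print(n,X.round(3),"box",(c_*d[0]+s_*d[1]).round(4),(-s_*d[0]+c_*d[1]).round(4))
for n,uv,z in[("panel top inner FR",sc(281,135),.07),("panel FL",sc(473,112),.07),("knob",sc(362,105),.054)]:
    X=ray(s,uv,z);d=X[:2]-p[:2];print(n,X.round(3),"box",(c_*d[0]+s_*d[1]).round(4),(-s_*d[0]+c_*d[1]).round(4))
np.save("box.npy",p)
E
```

```text
[ 0.72382635  0.06937027 -0.06508749] -3.729238698995042
[[-0.3 -0.3]
 [ 0.  -0.5]
 [-0.1  0.1]
 [-0.9 -0.1]
 [-0.9 -0.6]
 [-0.4 -1.6]
 [ 1.3 -0.8]
 [-1.1 -0. ]
 [-0.4  1. ]
 [ 0.1  0.9]]
knob [0.526 0.082 0.05 ] box -0.1981 0.0001
comb butt [0.585 0.075 0.025] box -0.1392 -0.0038
panel topR outer [0.552 0.001 0.07 ] box -0.1667 -0.0794
panel topL outer [0.566 0.157 0.07 ] box -0.1636 0.0776
cap [0.719 0.035 0.12 ] box -0.0028 -0.035
panel top inner FR [0.561 0.001 0.07 ] box -0.1579 -0.0786
panel FL [0.571 0.157 0.07 ] box -0.1585 0.0773
knob [0.521 0.084 0.054] box -0.2032 0.0011
```

```bash
python3 -m crank '[[[-1.6,1.9,0],[0,0,0]],[[-2.56,3.04,0],[0,0,0]],[[-2.56,3.04,0],[0,0,0]],[[-2.56,3.04,0],[0,0,0]],[[-2.56,3.04,0],[0,0,0]],[[-2.56,3.04,0],[0,0,0]],[[-2.56,3.04,0],[0,0,0]],[[-2.56,3.04,0],[0,0,0]],[[-2.56,3.04,0],[0,0,0]],[[-2.56,3.04,0],[0,0,0]],[[-2.56,3.04,0],[0,0,0]],[[-2.56,3.04,0],[0,0,0]]]' -1
python3 -m crank '[[[-2.56,3.04,0],[0,0,0]],[[-2.56,3.04,0],[0,0,0]],[[-2.56,3.04,0],[0,0,0]],[[-1.5,1.8,0],[0,0,0]],[[0,0,0],[0,0,-0.1]],[[0,0,0],[0,0,-0.097]],[[0,0,0],[0,0,0]],[[0,0,0],[0,0,0]]]'
cat >> h.py <<'E'
def goal(P,R=None):
    s=read_state();T=np.array(s["tcp_rot"])
    print("pos",s["position"].round(4),"F",np.round(s["force"],1),"open",round(s["opening"],3),"t",round(s["time_s"],2))
    print("shift cm",(100*T.T@(np.array(P)-s["position"])).round(2))
    if R is not None: print("turn",cv2.Rodrigues(T.T@R)[0].ravel().round(4))
def bw(x,y,z):
    p=np.load("box.npy");c,s=np.cos(p[2]),np.sin(p[2]);return np.array([p[0]+c*x-s*y,p[1]+s*x+c*y,z])
def wb(X):
    p=np.load("box.npy");c,s=np.cos(p[2]),np.sin(p[2]);d=np.array(X)[:2]-p[:2];return np.array([c*d[0]+s*d[1],-s*d[0]+c*d[1]])
def Rdown(pitch=0): # tool x along box +y, z down
    p=np.load("box.npy");c,s=np.cos(p[2]),np.sin(p[2])
    B=np.array([[c,-s,0],[s,c,0],[0,0,1]]);R=B@np.array([[0,1,0],[1,0,0],[0,0,-1.]]);return R
E
python3 - <<'E'
from h import *
goal([.526,.082,.10],Rdown());snap("top","t1.png",(160,100,360,250),4)
E
```

```text
time_s: 1.4
position: [0.4265, 0.2238, 0.2226]
tcp_rot: [[0.258, 0.966, 0.0], [0.966, -0.258, 0.0], [0.0, 0.0, -1.0]]
force: [1.0, 0.6, -0.3]
opening: 0.993
time_s: 2.2
position: [0.5075, 0.1084, 0.2225]
tcp_rot: [[0.066, 0.998, -0.0], [0.998, -0.066, 0.0], [0.0, -0.0, -1.0]]
force: [0.1, -0.9, -0.2]
opening: 1.0
pos [0.5075 0.1084 0.2225] F [ 0.1 -0.9 -0.2] open 1.0 t 2.2
shift cm [-2.51  2.02 12.25]
turn [-0.0003 -0.     -0.0007]
```

View pics/t1.png

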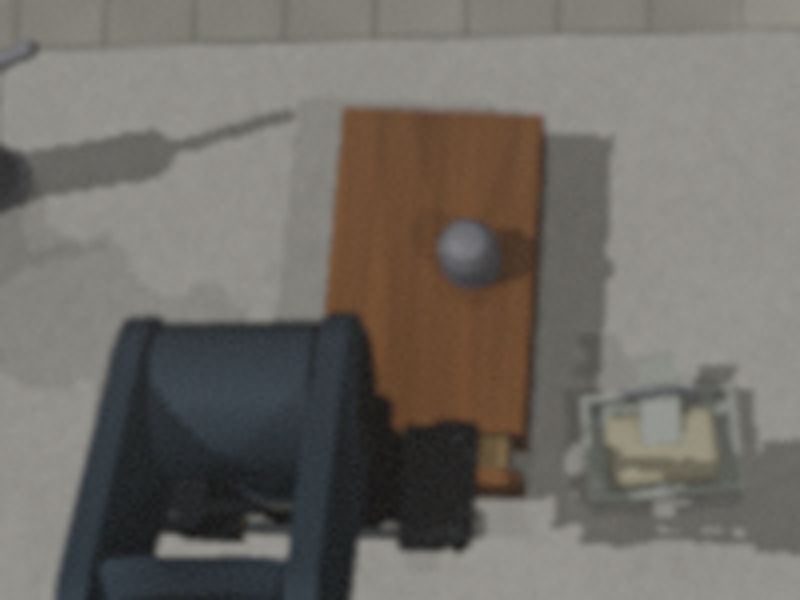

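```bash
python3 -m crank '[[[-1.3,0.9,2],[0,0,0]],[[-1.2,0.9,3],[0,0,0]],[[0,0,4],[0,0,0]],[[0,0,3],[0,0,0]],[[0,0,2.5],[0,0,0]],[[0,0,2],[0,0,0]],[[0,0,1.5],[0,0,0]],[[0,0,1],[0,0,0]],[[0,0,0.4],[0,0,0]],[[0,0,0],[0,0,0]],[[0,0,0],[0,0,0]]]' -1
python3 - <<'E'
from h import *
goal(bw(-.197,0,.028),Rdown());snap("scene","s2.png",(270,110,450,260),4)
E
```

```text
time_s: 3.35
position: [0.5246, 0.0823, 0.0291]
tcp_rot: [[0.064, 0.998, 0.001], [0.998, -0.064, -0.0], [-0.0, 0.001, -1.0]]
force: [-0.6, 0.5, -0.3]
opening: 1.0
pos [0.5246 0.0823 0.0291] F [-0.6  0.5 -0.3] open 1.0 t 3.35
shift cm [0.01 0.27 0.12]
turn [0.0013 0.     0.0012]
```

View pics/s2.png

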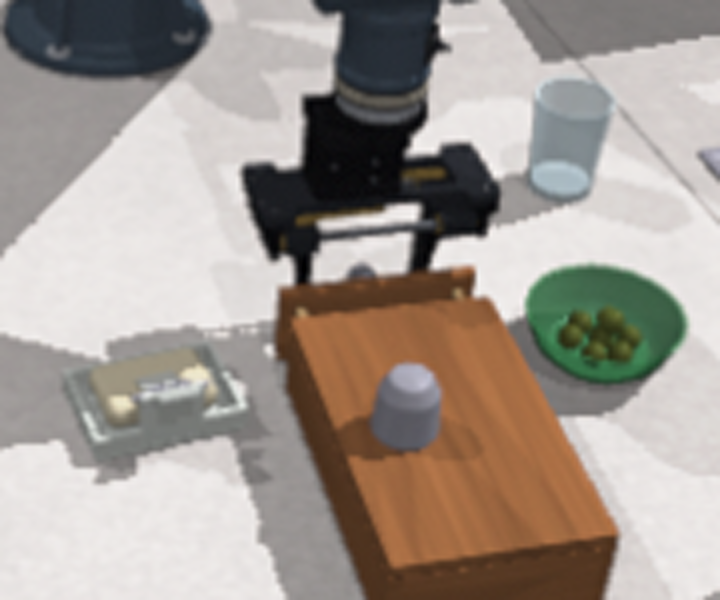

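Fingers straddle the knob (362,272 in the crop). Closing.

```bash
python3 -m crank '[[[0,0,0.4],[0,0,0]],[[0,0,0],[0,0,0]],[[0,0,0],[0,0,0]],[[0,0,0],[0,0,0]],[[0,0,0],[0,0,0]],[[0,0,0],[0,0,0]],[[0,0,0],[0,0,0]],[[0,0,0],[0,0,0]]]' 1
```

```text
time_s: 4.2
position: [0.524, 0.0822, 0.0246]
tcp_rot: [[0.064, 0.998, -0.0], [0.998, -0.064, 0.0], [0.0, -0.0, -1.0]]
force: [0.2, -0.1, 0.1]
opening: 0.354
```

```bash
python3 -m crank '[[[0,0,0],[0,0,0]],[[0,0,0],[0,0,0]],[[0,0,0],[0,0,0]],[[0,0,0],[0,0,0]]]' 1
```

```text
time_s: 4.6
position: [0.5241, 0.0845, 0.0245]
tcp_rot: [[0.066, 0.998, 0.001], [0.998, -0.066, 0.003], [0.003, 0.0, -1.0]]
force: [1.3, 10.1, -1.6]
opening: 0.268
```

```bash
python3 -m crank '[[[0.15,-0.2,0],[0,0,0]],[[0.15,-0.6,0],[0,0,0]],[[0,-1,0],[0,0,0]],[[0,-1,0],[0,0,0]],[[0,-1,0],[0,0,0]],[[0,-1,0],[0,0,0]],[[0,-1,0],[0,0,0]],[[0,-1,0],[0,0,0]],[[0,-1,0],[0,0,0]],[[0,-0.6,0],[0,0,0]],[[0,0,0],[0,0,0]],[[0,0,0],[0,0,0]]]'
```

```text
time_s: 5.8
position: [0.4372, 0.0906, 0.0245]
tcp_rot: [[0.063, 0.998, -0.005], [0.998, -0.063, 0.0], [-0.0, -0.005, -1.0]]
force: [-1.2, -4.7, -1.0]
opening: 0.265
```

```bash
python3 -m crank '[[[0,-0.4,0],[0,0,0]],[[0,-0.4,0],[0,0,0]],[[0,0,0],[0,0,0]]]'; python3 -m crank '[[[0,-0.3,0],[0,0,0]],[[0,-0.3,0],[0,0,0]],[[0,0,0],[0,0,0]]]'
```

```text
time_s: 6.1
position: [0.4304, 0.091, 0.0245]
tcp_rot: [[0.064, 0.998, -0.003], [0.998, -0.064, -0.0], [-0.0, -0.003, -1.0]]
force: [0.0, -6.0, -2.5]
opening: 0.264
time_s: 6.4
position: [0.4269, 0.0913, 0.0245]
tcp_rot: [[0.064, 0.998, 0.002], [0.998, -0.064, -0.0], [-0.0, 0.002, -1.0]]
force: [3.2, -5.6, -5.6]
opening: 0.265
```

```bash
python3 -m crank '[[[0,-0.3,0],[0,0,0]],[[0,-0.3,0],[0,0,0]],[[0,0,0],[0,0,0]]]'; python3 -m crank '[[[0,-0.3,0],[0,0,0]],[[0,0,0],[0,0,0]],[[0,0,0],[0,0,0]]]'; python3 - <<'E'
from h import *
print(wb(read_state()["position"]));snap("top","t3.png",(160,100,360,250),4)
E
```

```text
time_s: 6.7
position: [0.427, 0.0913, 0.0246]
tcp_rot: [[0.064, 0.998, 0.014], [0.998, -0.064, -0.001], [0.0, 0.014, -1.0]]
force: [10.2, -4.6, -12.3]
opening: 0.269
time_s: 7.0
position: [0.4271, 0.0913, 0.0247]
tcp_rot: [[0.064, 0.998, 0.019], [0.998, -0.064, -0.001], [0.0, 0.019, -1.0]]
force: [15.0, -4.1, -15.2]
opening: 0.264
[-0.29751944  0.00254776]
```

View pics/t3.png

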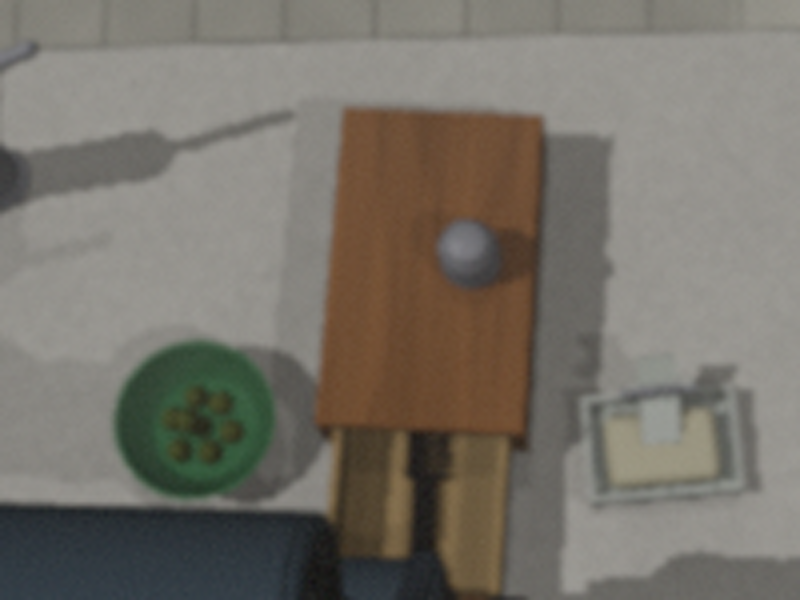

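```bash
python3 -m crank '[[[0,0.4,0],[0,0,0]],[[0,0.4,0],[0,0,0]],[[0,0,0],[0,0,0]]]' ; python3 -m crank '[[[0,0,0],[0,0,0]],[[0,0,0],[0,0,0]],[[0,0,0],[0,0,0]],[[0,0,0],[0,0,0]],[[0,0,0],[0,0,0]]]' -0.2;  python3 -m crank '[[[0,0,-1],[0,0,0]],[[0,0,-2],[0,0,0]],[[0,0,-3],[0,0,0]],[[0,0,-4],[0,0,0]],[[0,0,-4],[0,0,0]],[[0,0,-2],[0,0,0]],[[0,0,0],[0,0,0]]]'; python3 - <<'E'
from h import *
snap("top","t4.png",(160,150,360,300),4);snap("scene","s4.png",(270,110,450,260),4)
E
```

```text
time_s: 7.35
position: [0.4269, 0.0913, 0.0246]
tcp_rot: [[0.064, 0.998, 0.003], [0.998, -0.064, -0.0], [-0.0, 0.003, -1.0]]
force: [3.7, -4.5, -5.5]
opening: 0.266
time_s: 7.85
position: [0.425, 0.0918, 0.0246]
tcp_rot: [[0.064, 0.998, -0.001], [0.998, -0.064, 0.0], [0.0, -0.001, -1.0]]
force: [-0.4, -0.6, -0.1]
opening: 0.577
time_s: 8.55
position: [0.4273, 0.0916, 0.188]
tcp_rot: [[0.064, 0.998, 0.008], [0.998, -0.064, -0.0], [0.0, 0.008, -1.0]]
force: [0.7, 0.2, -0.4]
opening: 0.594
```

View pics/t4.png

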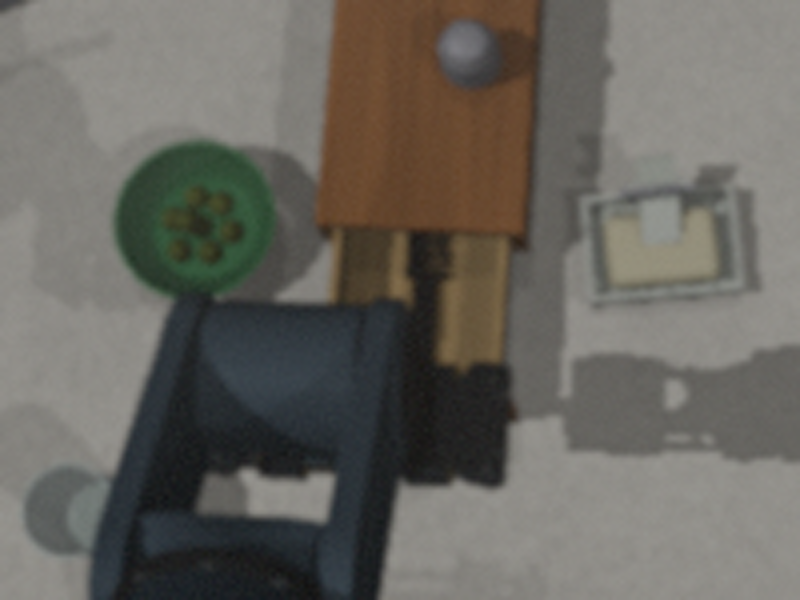

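View pics/s4.png

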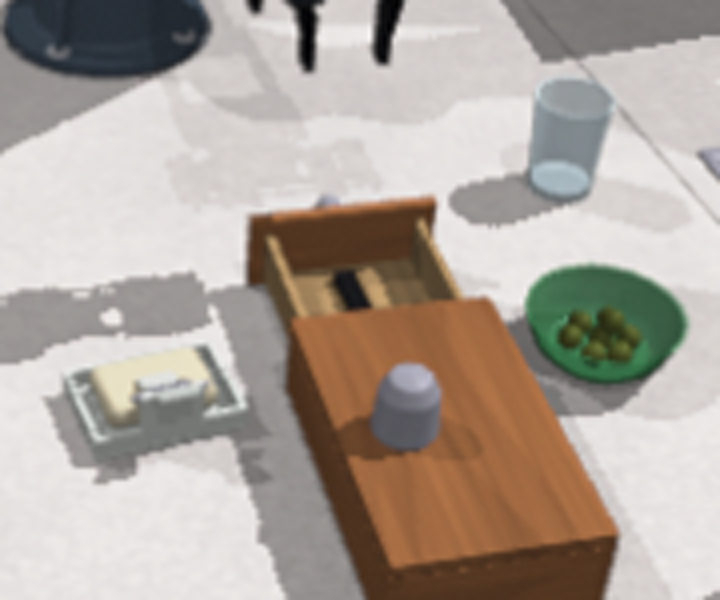

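```bash
python3 - <<'E'
from h import *
t=capture("top");s=capture("scene")
T=lambda x,y:(160+x/4-.4,150+y/4-.4);S=lambda x,y:(270+x/4-.4,110+y/4-.4)
for n,c,uv,z in[("handL290",t,T(412,300),.025),("handR",t,T(440,300),.025),("handL350",t,T(407,360),.025),("handR350",t,T(437,360),.025),("shoulder",t,T(428,278),.023),("tooth L",t,T(407,255),.022),("tooth R",t,T(451,255),.022),
 ("panelR outer",t,T(516,415),.07),("buttL",s,S(334,272),.025),("buttR",s,S(358,270),.025),("edgeR at box",s,S(370,307),.025),("edgeL",s,S(345,307),.025),("panel topFR inner",s,S(251,222),.07),("FL",s,S(433,205),.07),("boxFR",s,S(292,320),.07)]:
    X=ray(c,uv,z);print(n,X.round(4),wb(X).round(4))
E
```

```text
handL290 [0.5492 0.0886 0.025 ] [-0.1755  0.0078]
handR [0.5488 0.0667 0.025 ] [-0.1745 -0.014 ]
handL350 [0.5023 0.0923 0.025 ] [-0.2226  0.0084]
handR350 [0.5018 0.069  0.025 ] [-0.2215 -0.0148]
shoulder [0.5668 0.0764 0.023 ] [-0.1572 -0.0032]
tooth L [0.5857 0.0931 0.022 ] [-0.1394  0.0147]
tooth R [0.5849 0.0585 0.022 ] [-0.1379 -0.0199]
panelR outer [0.4531 0.0056 0.07  ] [-0.266  -0.0813]
buttL [0.489  0.0735 0.025 ] [-0.2346 -0.0111]
buttR [0.4914 0.0938 0.025 ] [-0.2335  0.0092]
edgeR at box [0.54   0.0862 0.025 ] [-0.1845  0.0048]
edgeL [0.535  0.0666 0.025 ] [-0.1883 -0.015 ]
panel topFR inner [0.4642 0.0075 0.07  ] [-0.2551 -0.0786]
FL [0.478  0.1607 0.07  ] [-0.2512  0.0751]
boxFR [ 5.922e-01 -3.000e-04  7.000e-02] [-0.1268 -0.0781]
```

```bash
python3 - <<'E'
from h import *
goal(bw(-.187,-.002,.0165),Rdown())
E
```

```text
pos [0.4243 0.0916 0.1837] F [-0.3  0.1 -0.3] open 0.602 t 8.75
shift cm [-0.48 11.37 16.69]
turn [-0.0025  0.      0.0012]
```

```bash
python3 -m crank '[[[-0.2,2,0],[0,0,0]],[[-0.28,3,0],[0,0,0]],[[0,3,1],[0,0,0]],[[0,2.3,2],[0,0,0]],[[0,1.07,3],[0,0,0]],[[0,0,3],[0,0,0]],[[0,0,2.5],[0,0,0]],[[0,0,1.7],[0,0,0]],[[0,0,1],[0,0,0]],[[0,0,0.6],[0,0,0]],[[0,0,0],[0,0,0]],[[0,0,0],[0,0,0]]]'; python3 - <<'E'
from h import *
goal(bw(-.187,-.002,.0165),Rdown())
snap("scene","s5.png",(270,110,450,260),4);snap("top","t5.png",(160,150,360,300),4)
E
```

```text
time_s: 9.95
position: [0.5389, 0.0795, 0.0369]
tcp_rot: [[0.064, 0.998, 0.001], [0.998, -0.064, -0.0], [0.0, 0.001, -1.0]]
force: [-0.6, -0.2, 0.7]
opening: 0.602
pos [0.5389 0.0795 0.0369] F [-0.6 -0.2  0.7] open 0.602 t 9.95
shift cm [-0.01 -0.18  2.04]
turn [ 0.0007 -0.      0.0013]
```

View pics/s5.png

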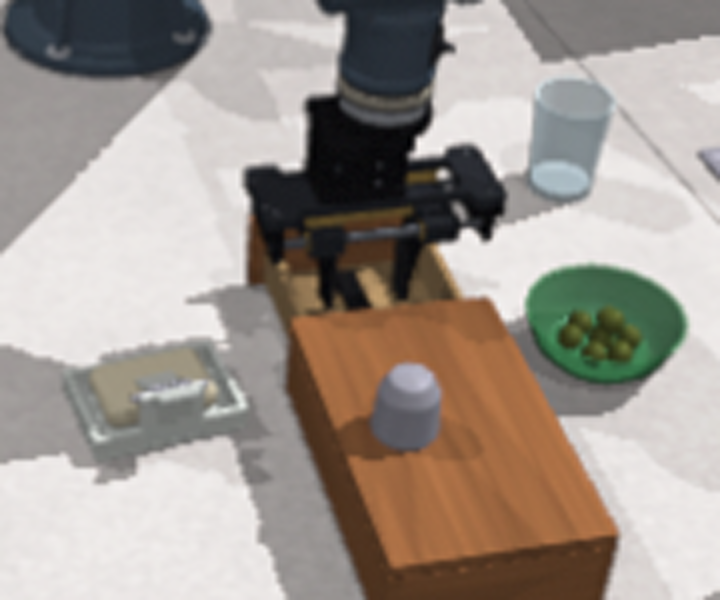

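View pics/t5.png

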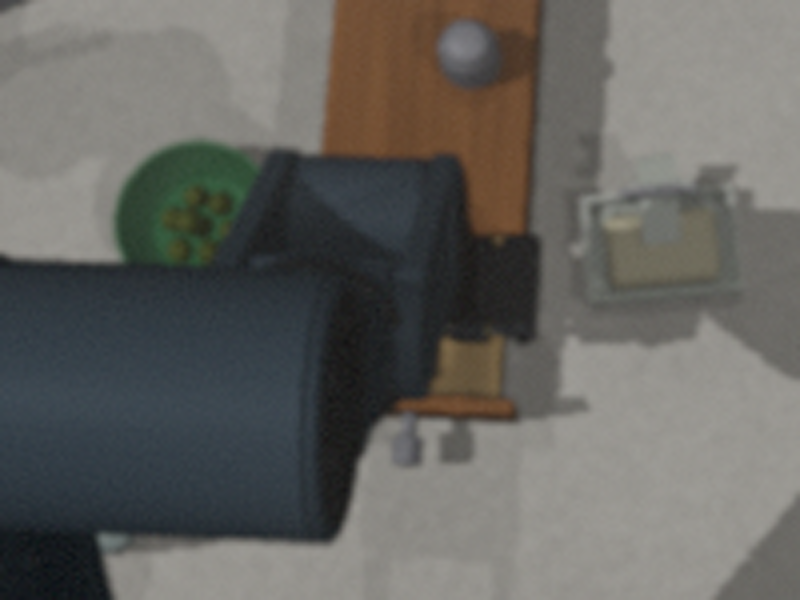

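```bash
python3 -m crank '[[[-0.2,-0.2,0.8],[0,0,0]],[[0,0,0.6],[0,0,0]],[[0,0,0.4],[0,0,0]],[[0,0,0],[0,0,0]],[[0,0,0],[0,0,0]]]'; python3 -m crank '[[[0,0,0.1],[0,0,0]],[[0,0,0],[0,0,0]],[[0,0,0],[0,0,0]]]'
```

```text
time_s: 10.55
position: [0.5364, 0.0776, 0.0183]
tcp_rot: [[0.064, 0.998, -0.0], [0.998, -0.064, 0.0], [0.0, -0.0, -1.0]]
force: [-0.1, -0.3, -0.6]
opening: 0.6
time_s: 10.85
position: [0.5366, 0.0776, 0.0177]
tcp_rot: [[0.064, 0.998, 0.0], [0.998, -0.064, -0.0], [-0.0, 0.0, -1.0]]
force: [0.2, -0.1, -0.4]
opening: 0.6
```

```bash
python3 -m crank '[[[0,0,0.1],[0,0,0]],[[0,0,0.05],[0,0,0]],[[0,0,0],[0,0,0]]]'; python3 -m crank '[[[0,0,0],[0,0,0]],[[0,0,0],[0,0,0]],[[0,0,0],[0,0,0]],[[0,0,0],[0,0,0]],[[0,0,0],[0,0,0]],[[0,0,0],[0,0,0]],[[0,0,0],[0,0,0]],[[0,0,0],[0,0,0]]]' 1
```

```text
time_s: 11.15
position: [0.5364, 0.0776, 0.016]
tcp_rot: [[0.064, 0.998, -0.0], [0.998, -0.064, -0.0], [-0.0, -0.0, -1.0]]
force: [-0.1, -0.8, -0.3]
opening: 0.597
time_s: 11.95
position: [0.5365, 0.0776, 0.0161]
tcp_rot: [[0.064, 0.998, 0.0], [0.998, -0.064, -0.0], [-0.0, 0.0, -1.0]]
force: [-0.6, -0.1, 0.6]
opening: 0.225
```

```bash
python3 -m crank '[[[0,0,-0.1],[0,0,0]],[[0,0,-0.2],[0,0,0]],[[0,0.03,-0.9],[0.059,0,0]],[[0,0.03,-0.9],[0.059,0,0]],[[0,0,0],[0,0,0]],[[0,0,0],[0,0,0]]]'; python3 - <<'E'
from h import *
s=read_state();print(wb(s["position"]),s["opening"],s["moment"])
snap("scene","s6.png",(270,110,450,260),4)
E
```

```text
time_s: 12.55
position: [0.5376, 0.0775, 0.037]
tcp_rot: [[0.064, 0.991, -0.116], [0.998, -0.063, 0.007], [-0.0, -0.117, -0.993]]
force: [-0.1, 0.3, -0.3]
opening: 0.224
[-0.18638361 -0.00397942] 0.22448771062663828 [ 0.02441001 -0.04938659  0.01743186]
```

View pics/s6.png

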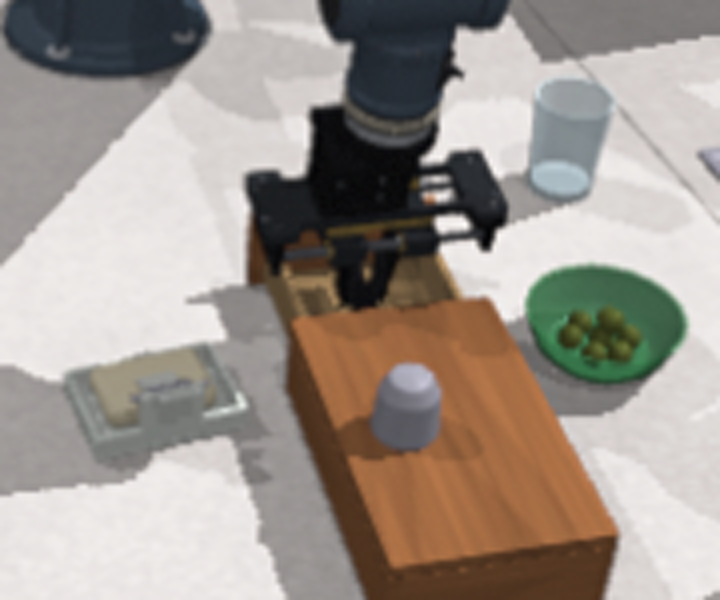

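```bash
python3 -m crank '[[[0,0.03,-0.9],[0.059,0,0]],[[0,0.03,-0.9],[0.059,0,0]],[[0,0.03,-0.9],[0.059,0,0]],[[0,0,0],[0,0,0]],[[0,0,0],[0,0,0]]]'; python3 - <<'E'
from h import *
s=read_state();print(wb(s["position"]),s["opening"],s["moment"])
snap("scene","s7.png",(300,130,420,230),6);snap("top","t7.png",(200,160,330,260),6)
E
```

```text
time_s: 13.1
position: [0.542, 0.0773, 0.0627]
tcp_rot: [[0.064, 0.955, -0.291], [0.998, -0.061, 0.019], [-0.0, -0.291, -0.957]]
force: [0.0, 0.1, -1.4]
opening: 0.226
[-0.18193173 -0.00389861] 0.2263417895338961 [ 0.03270459 -0.17672045 -0.05528216]
```

View pics/s7.png

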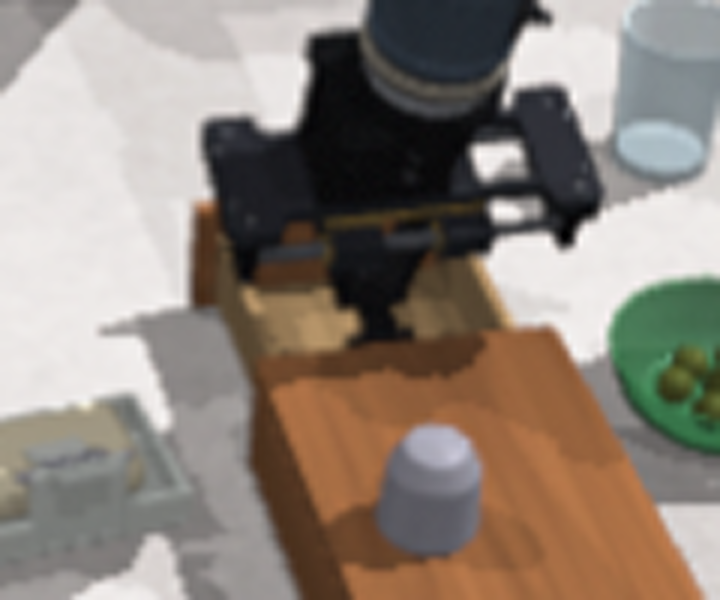

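View pics/t7.png

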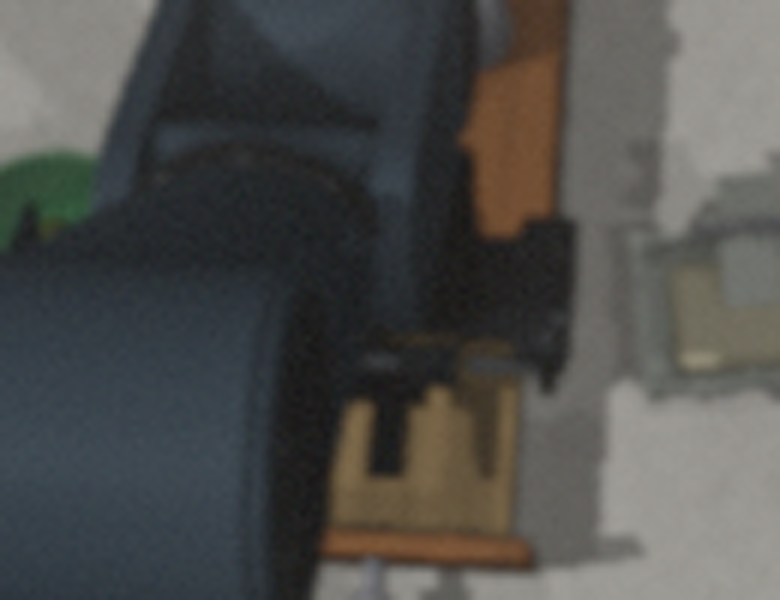

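```bash
python3 - <<'E'
from h import *
t=capture("top")
for z in(.06,.07,.08,.09): print(z,wb(ray(t,(200+387/6-.4,160+474/6-.4),z)))
s=read_state();print(s["force"],s["moment"])
E
```

```text
0.06 [-0.22391773 -0.00442076]
0.07 [-0.22530182 -0.00571941]
0.08 [-0.2266859  -0.00701807]
0.09 [-0.22806999 -0.00831673]
[-0.29081271 -0.12765688  0.23729226] [ 0.01479989 -0.21609    -0.01913023]
```

```bash
python3 -m crank '[[[0,-0.5,0],[0,0,0]],[[0,-1,0],[0,0,0]],[[0,-1,0],[0,0,0]],[[0,-1,0],[0,0,0]],[[0,-0.5,0],[0,0,0]],[[0,0,0],[0,0,0]]]'; python3 -m crank '[[[0,-1,0],[0,0,0]],[[0,-1,0],[0,0,0]],[[0,-1,0],[0,0,0]],[[0,-1,0],[0,0,0]],[[0,0,0],[0,0,0]],[[0,0,0],[0,0,0]]]'; python3 - <<'E'
from h import *
s=read_state();print(wb(s["position"]),s["opening"],s["moment"])
snap("scene","s8.png",(300,110,420,210),6);snap("top","t8.png",(200,160,330,260),6)
E
```

```text
time_s: 13.85
position: [0.5041, 0.0798, 0.0755]
tcp_rot: [[0.064, 0.955, -0.29], [0.998, -0.061, 0.019], [0.0, -0.291, -0.957]]
force: [-0.4, -0.2, -1.4]
opening: 0.225
time_s: 14.45
position: [0.4669, 0.0821, 0.0869]
tcp_rot: [[0.064, 0.955, -0.289], [0.998, -0.061, 0.018], [-0.0, -0.29, -0.957]]
force: [1.1, 0.5, -0.3]
opening: 0.227
[-0.25717143 -0.00400227] 0.2274846147474045 [-0.00572859 -0.1522573  -0.0267233 ]
```

View pics/s8.png

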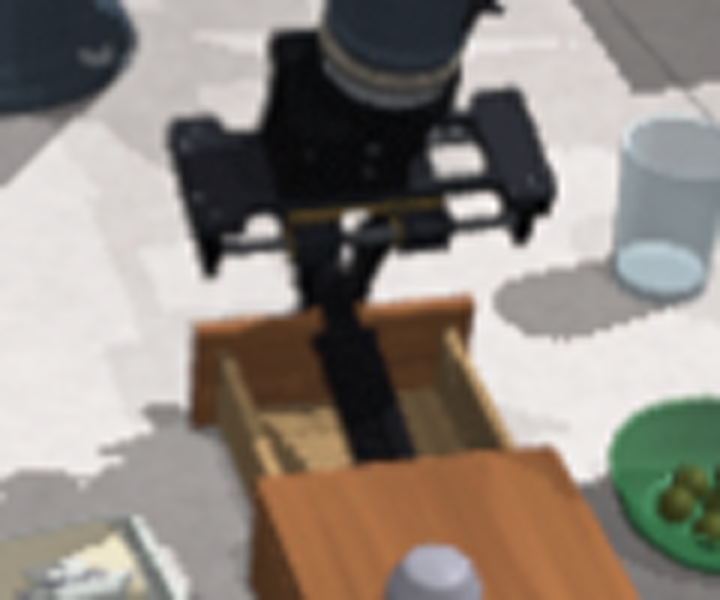

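View pics/t8.png

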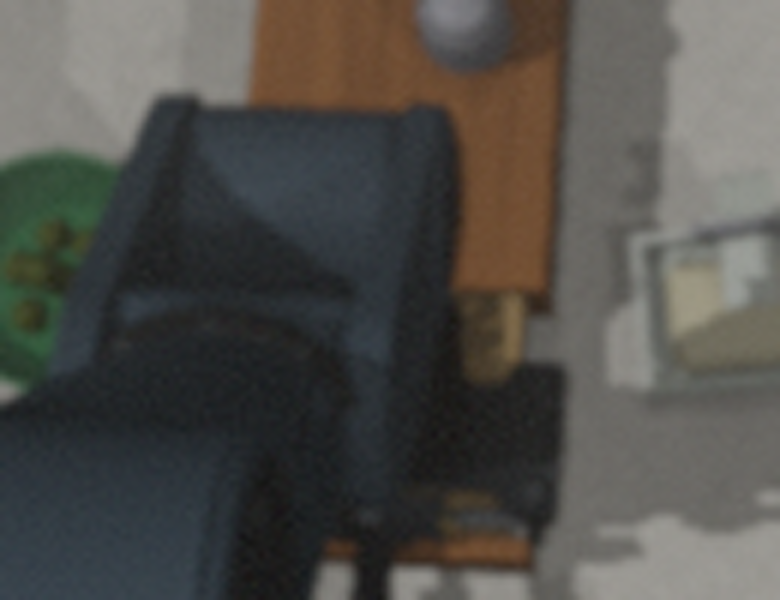

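The comb is drawing out cleanly on the slant (toothed part at scene crop 330–410, 340–460). I'll continue until the tooth end clears the edge.

```bash
python3 -m crank '[[[0,-1,0],[0,0,0]],[[0,-1,0],[0,0,0]],[[0,-1,0],[0,0,0]],[[0,-1,0],[0,0,0]],[[0,-0.5,0],[0,0,0]],[[0,0,0],[0,0,0]],[[0,0,0],[0,0,0]]]'; python3 - <<'E'
from h import *
s=read_state();print(wb(s["position"]),s["opening"],s["moment"])
snap("scene","s9.png",(300,110,420,210),6)
E
```

```text
time_s: 15.25
position: [0.4243, 0.0848, 0.0999]
tcp_rot: [[0.064, 0.955, -0.289], [0.998, -0.061, 0.018], [-0.0, -0.29, -0.957]]
force: [0.2, 0.1, -0.3]
opening: 0.226
[-0.29993422 -0.004088  ] 0.2263004144831461 [ 0.03131833 -0.13098324 -0.06838822]
```

View pics/s9.png

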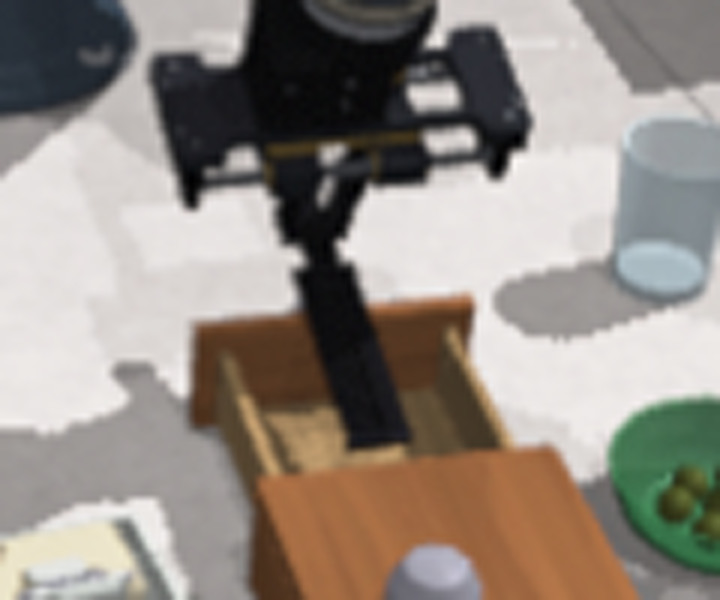

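```bash
python3 -m crank '[[[0,-0.29,-0.96],[0,0,0]],[[0,-0.44,-1.44],[0,0,0]],[[0,-0.58,-1.91],[0,0,0]],[[0,-0.58,-1.91],[0,0,0]],[[0,-0.58,-1.91],[0,0,0]],[[0,-0.58,-1.91],[0,0,0]],[[0,-0.58,-1.91],[0,0,0]],[[0,-0.58,-1.91],[0,0,0]],[[0,-0.44,-1.44],[0,0,0]],[[0,-0.29,-0.96],[0,0,0]],[[0,0,0],[0,0,0]],[[0,0,0],[0,0,0]]]'; python3 -m crank '[[[0,0,0],[0,0,0]],[[0,0,0],[0,0,0]],[[0,0,0],[0,0,0]],[[0,0,0],[0,0,0]],[[0,0,0],[0,0,0]]]'; python3 - <<'E'
from h import *
s=read_state();print(wb(s["position"]),s["opening"],s["moment"],s["qvel"].round(2))
snap("scene","s10.png",(260,60,440,210),4);snap("top","t10.png",(160,110,360,260),4)
E
```

```text
time_s: 16.5
position: [0.4237, 0.0848, 0.2695]
tcp_rot: [[0.064, 0.955, -0.29], [0.998, -0.061, 0.019], [-0.0, -0.291, -0.957]]
force: [0.4, 0.3, -0.6]
opening: 0.226
time_s: 17.0
position: [0.4238, 0.0848, 0.2695]
tcp_rot: [[0.064, 0.955, -0.291], [0.998, -0.061, 0.019], [-0.0, -0.291, -0.957]]
force: [-0.0, 0.3, -0.8]
opening: 0.227
[-0.30038414 -0.00409424] 0.2270703310333251 [ 0.00624103 -0.16029522  0.0096783 ] [ 0.11 -0.14 -0.11  0.09  0.03 -0.05]
```

View pics/s10.png

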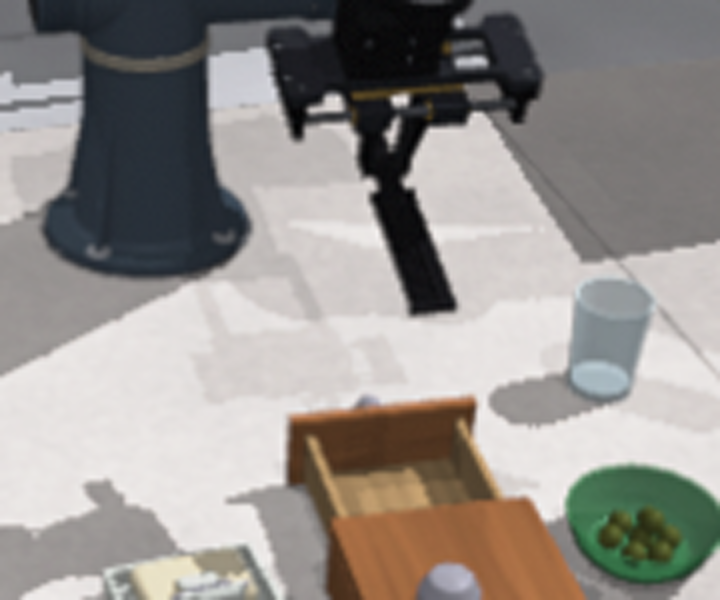

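View pics/t10.png

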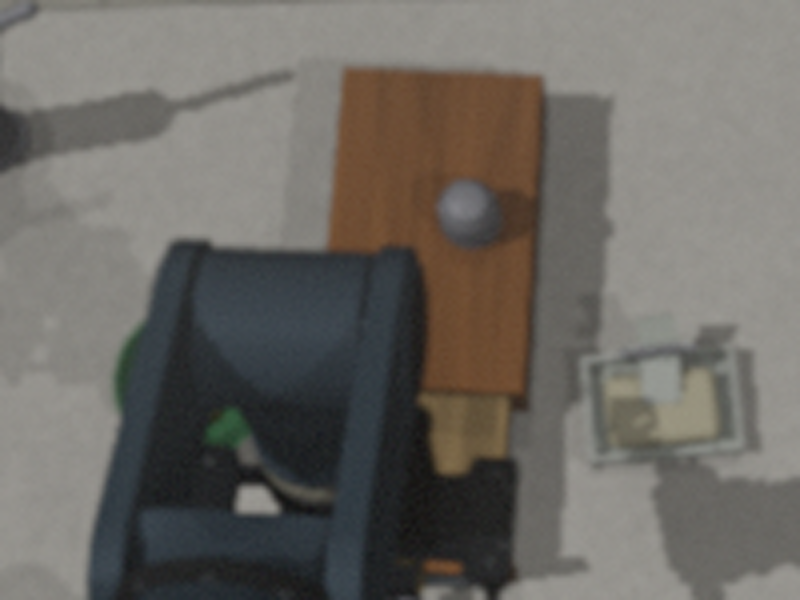

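The scene view shows the comb hanging from the fingers (toothed end at crop 432,308), with the drawer open and empty. The cap, dish and tumbler are where they were. I'll check the tooth-end height and the drawer position, then hand in.

```bash
python3 - <<'E'
from h import *
from rig import bot
s=capture("scene");S=lambda x,y:(260+x/4-.4,60+y/4-.4)
print("obs",S(432,308),"pred",proj(s,[bw(-.153,-.004,z) for z in(.21,.225,.24)]))
for uv in((291,416),(473,401)): print("panel inner",wb(ray(s,S(*uv),.07)))
print(read_state()["position"],read_state()["opening"])
print(bot.hand_in())
E
```

```text
obs (367.6, 136.6) pred [[367.90259486 143.37642328]
 [368.39726741 138.96454589]
 [368.89852768 134.48640609]]
panel inner [-0.26317788 -0.07663949]
panel inner [-0.25672293  0.07696411]
[0.42388703 0.08482745 0.26966473] 0.22626235468789607
the job is handed in; nothing more can be done
None
```

The comb is out of the drawer and held still in the gripper. I handed the job in at about 17 s of the 50 s allowed, and no verdict was reported.

- **Drawer:** I pinched the knob and pulled until the position stopped changing, with the wrist force on x rising to 15 N. In the last picture the inner face of the front panel is about 257–263 mm out from the box's centre, against 255 mm when fully out. That fits fully open within the measuring error.
- **Comb:** I gripped the handle, tilted it 17° handle-first, drew it out along its own slant under the box's edge, then lifted it. Contact forces while drawing it out stayed under about 2 N.
- **Height:** the toothed end is at about 0.23 m, roughly 0.15 m above the top of the box, and the handle end is higher. The gripper opening shows about 20 mm, which matches the handle's width.
- **Everything else:** in the last pictures the cap, the soap holder and the tumbler stood where they had been, and so did the dish, partly hidden in the top view. I did not look at the shaker and nail brush again; the arm did not go near them.
- **Disagreement:** the robot found the knob about 2.5 mm further left than the cameras put it. It was too small to matter for the grasps.

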